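# Dock the lit gadgets in the charging caddy

## Robot

A 6-joint arm with a two-finger parallel gripper is mounted at the origin on the work surface. World frame = base frame: x ahead of the robot, y to its left, z up, the work surface at z = 0. Lengths are in mm, angles in rad, forces in N, time in s.
With the tool pointing down it reaches from about 350 to 875 mm from the base axis. Payload 4.2 kg.
Tool frame: the origin (TCP) lies between the finger pads; the fingertips stand 25 mm ahead of it and the grasp point (between the pads) lies 6 mm ahead of it; z points along the fingers, y is the line along which they close (so a half turn about z gives the same grasp; the last joint's range is limited). The gripper opens to 85 mm and grips with 20 to 120 N. Pads are 22 mm wide; open, the fingers measure 114 mm over their backs; the gripper's body (76 mm by 85 mm) begins 54 mm behind the grasp point. The pads swing forward as they close: fully open they stand 13 mm farther back than shut.
Start: joints at [-0.848, 0.385, 0.008, 0, -1.194, -0.259], TCP at [279.605, -558.946, 256.312] pointing down, gripper open.
Joint ranges: [-3.14, 3.14], [-1.21, 2.06], [-1.07, 1.41], [-3.16, 2.05], [-2.99, -0.16], [-3.1, 3.1]. Speed limits (rad/s): [2.79, 2.79, 3.14, 3.14, 3.14, 3.14].

## Interface

Orientations are given as a unit quaternion [x, y, z, w].
In Python, from bench import arm gives the robot as it stands.
- The arm moves only by the shell command python3 -m pendant 'ROWS'. ROWS is JSON, a list of rows, each a list of 7 numbers: the shift along the tool's x, y, z in m, then the turn, a rotation vector about the tool's x, y, z in degrees, then the finger opening in m, from 0 to 0.0854. In form: [[x, y, z, wx, wy, wz, fingers], ...]. A call has 1 to 12 rows; each row shifts and turns the commanded pose from where the row before left it, along the tool's axes as they then stand; what a row does not reach is not made up. A row lasts 1/10 s, in which the tool goes at most 50 mm and 8.59 degrees, less where a joint would pass 70% of its speed; a pose out of reach is approached as far as the arm can. A call is refused whole if a number of a shift passes 0.05 or a number of a turn 8.59, either way. A call with a gripper value outside its range is refused whole. The fingers move at their own pace and stop on an object; the grip force is fixed at half the most. Time passes only in rows, so rows that do not move let the fingers close. It gives the time, the measured TCP pose, the force, the opening and the grip force at its end, in the units of the state.
- arm.read_state(): the state, without advancing time (a new reading comes with each control period).
- arm.get_image(name): name is "scene" or "top"; returns a dict with "image" (400x640x3 uint8, red, green, blue), "fx", "fy", "cx", "cy" (pixels), "xyz" and "rotation" of the camera in the world. Camera axes: x right, y down, z forward; pixel columns grow to the right and rows downward; lengths in mm; the calibration is good to about 2 mm. A picture is of the moment at which its call begins. There is no depth.
- arm.job_done(): hands the job in; it is judged then, once.
The state is a dict: "clock": time; "joints": joint angles; "joint_vel": joint speeds; "joint_efforts": joint torques, N m; "position": TCP position; "ee_rot": TCP orientation; "contact_force": force on the tool from outside, world axes, zero at the start; "wrist_torque": the same for the moment, N m; "gripper_width": finger opening in mm; "grasp_force": force on a finger pad.
Only numpy, scipy, OpenCV 4.12 (cv2) and the standard library are available. Lean on these libraries where they do the work, as an engineer would, in place of code of your own. Each camera call takes 0.05 s, during which the arm holds its last target. There are 200 camera calls.

## Task

Put the desk away for the night: set the four lit gadgets (mouse, earbud case, dial and power bank) in the charging caddy, each flat and centred in the bay whose border has the colour of the gadget's own light, with its long side along the bay's long side (either way round; the round dial may sit at any angle). Leave the unlit mouse and the unlit case where they are.

Things in the scene. Friction and masses are not known exactly. Their poses are not given: they have to be found in the camera images.
- mouse: Black computer mouse, 105 mm long (own x, button end at +x), 60 mm wide (y), 38 mm high; the straight sides are 60 mm apart from the underside up to 24 mm, above that it steps in. Lit: BLUE wheel, round emblem and side strips. Origin at the centre of the underside, z up. Loose, on the white desk at the start. About 90 g.
- case: Mid-grey earbud charging case, a rounded box 64 mm (own x) x 46 mm (y) x 26 mm high (edges rounded 9 mm). Lit: bright GREEN bar along the middle of its lid. Origin at the centre of the underside, z up. Loose, on the white desk at the start. About 60 g.
- dial: Black round control dial (puck), 54 mm diameter, 30 mm high, its top a YELLOW lit ring around a silver cap. Origin at the centre of the underside, z up. Loose, on the white desk at the start. About 150 g; round, so its yaw does not matter.
- power_bank: Flat black power bank, 100 mm (own x) x 52 mm (y) x 20 mm high, RED lit bar along the middle of its top. Origin at the centre of the underside, z up. Loose, on the white desk at the start. About 200 g.
- unlit_mouse: Black computer mouse, 105 mm long (own x, button end at +x), 60 mm wide (y), 38 mm high; the straight sides are 60 mm apart from the underside up to 24 mm, above that it steps in. Unlit look-alike: wheel, emblem and strips are dull grey. Must stay where it is. Origin at the centre of the underside, z up. Loose, on the white desk at the start.
- unlit_case: Mid-grey earbud charging case, a rounded box 64 mm (own x) x 46 mm (y) x 26 mm high (edges rounded 9 mm). Unlit look-alike: the bar on its lid is dark grey. Must stay where it is. Origin at the centre of the underside, z up. Loose, on the white desk at the start.
- bay_blue: Fixed flat bay, blue border 10 mm wide round a dark grey pad: 124 mm along own x, 100 mm along y. Origin: centre of its top, 8 mm above the desk, z up; no lip. One of four in a 2 x 2 block (centres 138 mm apart in x, 128 mm in y, all turned alike, colours in any order) on a black tray 300 x 290 mm with a thin rim 12 mm above the desk.
- bay_green: Fixed flat bay, green border 10 mm wide round a dark grey pad: 124 mm along own x, 100 mm along y. Origin: centre of its top, 8 mm above the desk, z up; no lip. One of four in a 2 x 2 block (centres 138 mm apart in x, 128 mm in y, all turned alike, colours in any order) on a black tray 300 x 290 mm with a thin rim 12 mm above the desk.
- bay_yellow: Fixed flat bay, yellow border 10 mm wide round a dark grey pad: 124 mm along own x, 100 mm along y. Origin: centre of its top, 8 mm above the desk, z up; no lip. One of four in a 2 x 2 block (centres 138 mm apart in x, 128 mm in y, all turned alike, colours in any order) on a black tray 300 x 290 mm with a thin rim 12 mm above the desk.
- bay_red: Fixed flat bay, red border 10 mm wide round a dark grey pad: 124 mm along own x, 100 mm along y. Origin: centre of its top, 8 mm above the desk, z up; no lip. One of four in a 2 x 2 block (centres 138 mm apart in x, 128 mm in y, all turned alike, colours in any order) on a black tray 300 x 290 mm with a thin rim 12 mm above the desk.
Things that resemble listed ones, but are neither listed nor needed, are in the scene too. Leave any turquoise look-alike of the mouse alone. What is shaped like the power_bank but pink is not meant.

How it is judged (in metres and radians):
At the end, for the whole second after the job is handed in: Mouse in blue bay, case in green, dial in yellow, power bank in red: each within 15 mm of the centre, resting on the bay (6 mm), level (0.1 rad), lengthwise within 0.26 rad (not the dial), released, at rest; the unlit mouse and case within 25 mm of their starts (horizontal distance between mouse and bay_blue below 0.015 m and z of mouse in the frame of bay_blue between -0.006 and 0.006 m and angle between each of mouse, case, dial, power_bank's own z axis and vertical below 0.1 rad and linear speed of each of mouse, case, dial, power_bank below 0.01 m/s and angular speed of each of mouse, case, dial, power_bank below 0.1 rad/s and angle between the x axis of mouse and the x axis of bay_blue, either way round below 0.26 rad and horizontal distance between case and bay_green below 0.015 m and z of case in the frame of bay_green between -0.006 and 0.006 m and angle between the x axis of case and the x axis of bay_green, either way round below 0.26 rad and horizontal distance between dial and bay_yellow below 0.015 m and z of dial in the frame of bay_yellow between -0.006 and 0.006 m and horizontal distance between power_bank and bay_red below 0.015 m and z of power_bank in the frame of bay_red between -0.006 and 0.006 m and angle between the x axis of power_bank and the x axis of bay_red, either way round below 0.26 rad and distance of each of unlit_mouse, unlit_case from where it was at the start of the episode below 0.025 m); the robot touches nothing.
It fails at once if the unlit mouse is shifted by more than 25 mm or picked up (distance of unlit_mouse from where it was at the start of the episode above 0.025 m).
It fails at once if the unlit case is shifted by more than 25 mm or picked up (distance of unlit_case from where it was at the start of the episode above 0.025 m).
It also fails if it takes over 102 s, if anything falls off the work surface, if the arm or the gripper's body presses on something with over 40 N, if the wrist force passes 120 N, or if a joint passes its speed limit or range.

## Working session

There is one attempt and no reset: what is moved stays moved. The work goes in short steps, Python scripts to look and compute and a shell command to move; the robot and the scene stay as the last step left them, time stands still between calls to the robot, and variables do not carry over. Pictures are saved under pics/ and viewed, at most 14 in all, crops included, and the job is handed in when it is done.

```bash
mkdir -p pics
python3 - <<'E'
from bench import arm
import cv2
for n in("top","scene"):
    d=arm.get_image(n); cv2.imwrite(f"pics/{n}0.png",d["image"][:,:,::-1])
    print(n,{k:(v if k!="image" else 0) for k,v in d.items()})
print(arm.read_state())
E
```

```text
top {'image': 0, 'fx': 499.64711602557054, 'fy': 499.64711602557054, 'cx': 320.4417494693674, 'cy': 204.7741577750071, 'xyz': array([ 470.90467752,  -68.18728734, 1294.48978231]), 'rotation': array([ 0.70733746, -0.70511969,  0.03917242, -0.03074843])}
scene {'image': 0, 'fx': 411.879788146758, 'fy': 411.879788146758, 'cx': 321.0411601983141, 'cy': 194.8174090945503, 'xyz': array([1140.15651799, -182.77519948,  977.80783348]), 'rotation': array([ 0.74429579,  0.61034346, -0.17286569, -0.20885903])}
{'clock': 0.1, 'joints': array([-8.48410473e-01,  3.85498022e-01,  6.71544132e-03, -4.40245602e-04,
       -1.19401910e+00, -2.58576815e-01]), 'joint_vel': array([-0.00076769, -0.00178955,  0.00619356,  0.00201364, -0.00121331,
        0.00055096]), 'joint_efforts': array([-4.38848647e-04, -3.93320417e+01,  1.88930404e+01,  4.19798568e+00,
       -2.62975249e-03,  6.05823061e-06]), 'position': array([ 279.37704671, -558.5278781 ,  255.30065733]), 'ee_rot': array([-2.29752334e-01,  9.73248590e-01,  9.80844455e-04, -2.91831381e-04]), 'contact_force': array([-0.53513876, -0.78761513, -1.12332173]), 'wrist_torque': array([-0.03132525, -0.01747002,  0.00600701]), 'grasp_force': 0.0, 'gripper_width': 85.22292700781938}
```

View pics/top0.png

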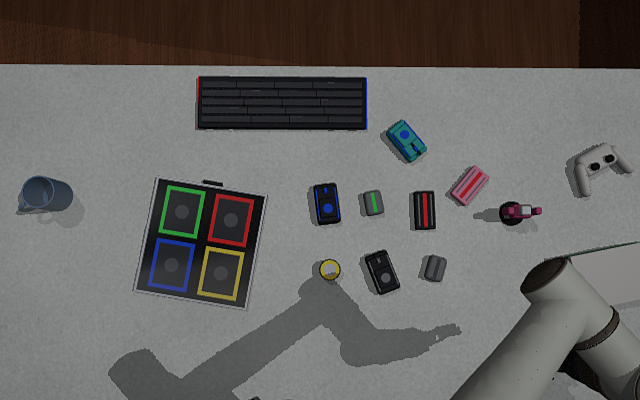

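View pics/scene0.png

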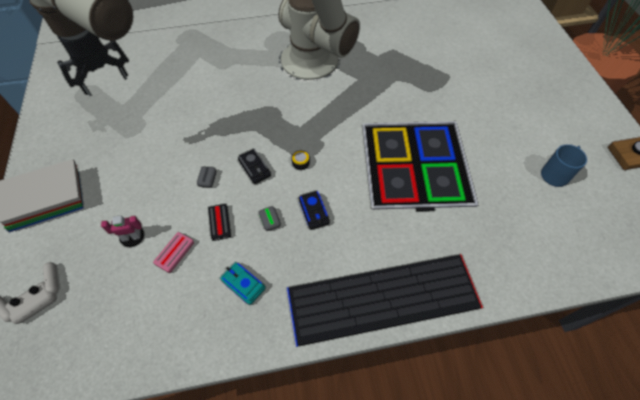

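The top view shows these candidates:
- **Mouse:** lit blue (327,204), unlit grey (382,272), turquoise (406,140).
- **Case:** green bar (373,203), unlit (433,268).
- **Power bank:** black/red (424,210), pink (470,185).
- **Dial:** yellow (330,269), the only one.

By the description I choose (327,204), (373,203), (330,269) and (424,210). The bays are green (182,211), red (231,220), blue (171,265) and yellow (220,273).

```bash
cat > h.py <<'E'
import numpy as np,cv2
from bench import arm
from scipy.spatial.transform import Rotation as R
def ray(d,px,z):
    r=R.from_quat(d["rotation"]).as_matrix(); px=np.atleast_2d(px).astype(float)
    v=np.c_[(px[:,0]-d["cx"])/d["fx"],(px[:,1]-d["cy"])/d["fy"],np.ones(len(px))]@r.T
    return (d["xyz"]+v*((z-d["xyz"][2])/v[:,2])[:,None])[:,:2]
def proj(d,p):
    r=R.from_quat(d["rotation"]).as_matrix(); q=(np.atleast_2d(p)-d["xyz"])@r
    return np.c_[q[:,0]/q[:,2]*d["fx"]+d["cx"],q[:,1]/q[:,2]*d["fy"]+d["cy"]]
RNG=dict(red=[(0,8),(172,180)],yellow=[(20,35)],green=[(45,80)],blue=[(105,128)])
def mask(d,c):
    h=cv2.cvtColor(d["image"],cv2.COLOR_RGB2HSV); m=0
    for a,b in RNG[c]: m=m|cv2.inRange(h,(a,130,70),(b,255,255))
    return m
def blobs(d,m,z,amin=12):
    out=[]
    for c in cv2.findContours(m,cv2.RETR_EXTERNAL,cv2.CHAIN_APPROX_NONE)[0]:
        if len(c)<5: continue
        w=ray(d,c[:,0],z).astype(np.float32); (x,y),s,a=cv2.minAreaRect(w)
        if s[0]*s[1]<40: continue
        if s[0]<s[1]: a+=90
        a=(a+90)%180-90
        p=c[:,0].mean(0)
        out.append((p.round(0).tolist(),[round(x,1),round(y,1)],[round(max(s)),round(min(s))],round(a,1)))
    return out
E
python3 - <<'E'
from h import *
Z=dict(red=20,yellow=30,green=26,blue=38)
for n in("top","scene"):
    d=arm.get_image(n); print(n)
    for c in RNG:
        m=mask(d,c)
        for b in blobs(d,m,Z[c]): print(c,b, "z8:" if b[2][0]>110 else "")
        for b in blobs(d,m,8):
            if 105<b[2][0]<140: print("  BAY",c,b)
    g=d["image"].max(2); m=((g<75)*255).astype(np.uint8)
    for b in blobs(d,m,10):
        if 35<b[2][0]<130:print("dark",b)
    if n=="top": cv2.imwrite("pics/crop.png",cv2.resize(d["image"][170:305,300:460,::-1],None,fx=4.9,fy=4.4,interpolation=cv2.INTER_CUBIC))
E
```

```text
top
red ([425.0, 210.0], [586.4, -351.7], [85, 10], -1.0) 
red ([230.0, 220.0], [557.9, 146.1], [125, 100], -9.7) z8:
red ([470.0, 184.0], [651.7, -470.5], [87, 11], -40.4) 
red ([197.0, 102.0], [867.4, 238.3], [137, 3], 1.5) z8:
  BAY red ([230.0, 220.0], [558.7, 148.1], [126, 100], -9.7)
  BAY red ([197.0, 102.0], [871.1, 241.2], [138, 3], 1.5)
yellow ([329.0, 269.0], [434.4, -106.3], [48, 45], -89.9) 
yellow ([221.0, 273.0], [424.6, 166.7], [122, 99], -9.5) z8:
  BAY yellow ([221.0, 273.0], [423.8, 170.8], [124, 100], -9.5)
green ([374.0, 202.0], [604.6, -219.0], [49, 9], 10.9) 
green ([182.0, 212.0], [578.8, 269.4], [124, 99], -9.4) z8:
  BAY green ([182.0, 212.0], [580.3, 274.2], [125, 101], -9.4)
blue ([171.0, 264.0], [445.2, 288.5], [122, 98], -9.8) z8:
blue ([328.0, 208.0], [587.5, -100.9], [23, 23], -44.8) 
blue ([317.0, 204.0], [596.5, -75.2], [79, 4], 7.6) 
blue ([325.0, 190.0], [632.0, -95.7], [13, 8], 0.2) 
blue ([336.0, 202.0], [601.8, -123.4], [79, 5], 7.5) 
blue ([415.0, 148.0], [742.3, -326.2], [13, 7], 36.0) 
blue ([399.0, 144.0], [752.8, -284.9], [79, 4], 39.5) 
bl
[... 2625 characters left out ...]
, 221.0], [612.5, -202.6], [62, 30], -25.9)
dark ([425.0, 209.0], [656.5, 197.0], [49, 9], 78.7)
dark ([219.0, 222.0], [586.8, -350.3], [102, 52], 1.9)
dark ([315.0, 211.0], [599.9, -95.7], [110, 58], 4.6)
dark ([568.0, 177.0], [634.4, 628.0], [93, 22], -58.6)
dark ([209.0, 180.0], [447.6, -365.2], [65, 32], -45.7)
dark ([205.0, 174.0], [427.3, -379.6], [45, 9], -16.3)
dark ([301.0, 165.0], [448.7, -106.3], [50, 29], 86.9)
dark ([548.0, 163.0], [581.4, 597.2], [71, 7], -53.1)
dark ([254.0, 167.0], [424.3, -239.4], [116, 59], 21.5)
dark ([562.0, 151.0], [549.0, 653.6], [49, 13], -52.2)
dark ([623.0, 160.0], [606.7, 808.0], [95, 48], 21.5)
dark ([635.0, 148.0], [580.7, 870.0], [46, 21], -19.0)
```

View pics/crop.png

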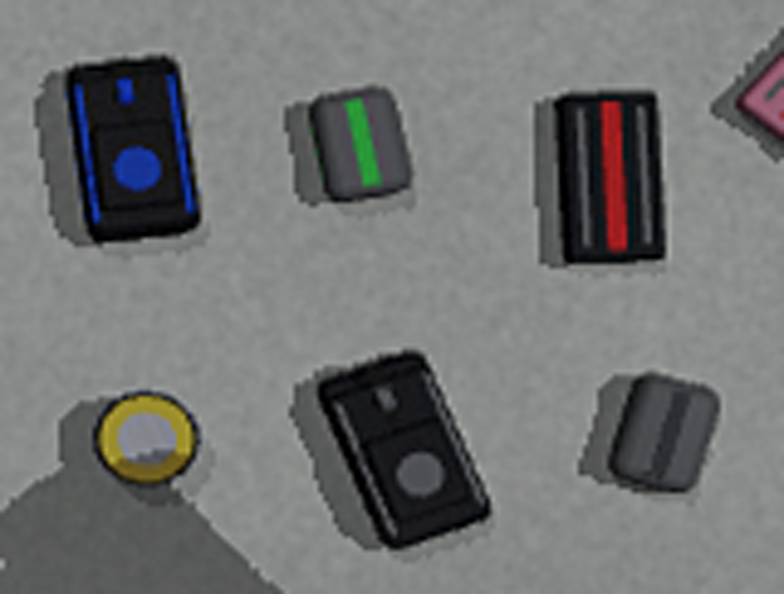

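The crop confirms all four choices: the blue-lit mouse, green-bar case, black/red power bank and yellow dial. The two unlit look-alikes are in the lower row. I'll start with the power bank.

```bash
cat > go.py <<'E'
import sys,numpy as np
from bench import arm
from scipy.spatial.transform import Rotation as R
T=dict(pb=(587,-351,1.5),mouse=(601.5,-99.3,7.4),case=(604.8,-218.8,11),dial=(435.3,-106.3,0),
 red=(559,148.4,-9.5),blue=(444.5,297,-9.5),green=(580.4,274.3,-9.5),yellow=(423.6,171,-9.5))
x,y,a=T[sys.argv[1]]; z=float(sys.argv[2])
s=arm.read_state(); C=R.from_quat(s["ee_rot"]); best=None
for k in(0,180):
    a2=np.radians(a+90+k); ty=np.array([np.cos(a2),np.sin(a2),0]); tz=np.array([0,0,-1.])
    r=(C.inv()*R.from_matrix(np.c_[np.cross(ty,tz),ty,tz])).as_rotvec(degrees=True)
    if best is None or np.linalg.norm(r)<np.linalg.norm(best): best=r
d=C.inv().apply(np.array([x,y,z])-s["position"])
print("shift mm",d.round(1),"turn",best.round(1),"pos",s["position"].round(1),"F",s["contact_force"].round(1),"t",s["clock"],"w",round(s["gripper_width"],1),"gf",s["grasp_force"],"J",s["joints"].round(2))
E
python3 go.py pb 110
```

```text
shift mm [-368.    48.   145.7] turn [ 0.1 -0.  25.1] pos [ 279.5 -558.7  255.7] F [-0.8 -0.3 -0.2] t 0.2 w 85.7 gf 0.0 J [-0.85  0.39  0.01 -0.   -1.19 -0.26]
```

```bash
python3 -m pendant '[[-0.046,0.006,0,0,0,0,0.085],[-0.046,0.006,0,0,0,0,0.085],[-0.046,0.006,0,0,0,0,0.085],[-0.046,0.006,0,0,0,0,0.085],[-0.046,0.006,0,0,0,0,0.085],[-0.046,0.006,0,0,0,0,0.085],[-0.046,0.006,0,0,0,0,0.085],[-0.046,0.006,0,0,0,0,0.085],[0,0,0.048,0,0,8.4,0.085],[0,0,0.048,0,0,8.4,0.085],[0,0,0.048,0,0,8.3,0.085],[0,0,0,0,0,0,0.085]]'; python3 go.py pb 29
```

```text
clock: 1.4
position: [582.5, -349.0, 103.8]
ee_rot: [-0.012, 1.0, 0.004, -0.008]
contact_force: [-0.6, -0.2, -0.7]
gripper_width: 85.1
grasp_force: 0.0
shift mm [-5.6 -2.6 74.7] turn [ 0.4 -0.9 -0.1] pos [ 582.5 -349.   103.8] F [-0.6 -0.2 -0.7] t 1.4 w 85.1 gf 0.0 J [-0.3   0.61 -0.02 -0.   -0.96 -1.24]
```

```bash
python3 -m pendant '[[0,0,0,0,0,0,0.085],[0,0,0,0,0,0,0.085]]' >/dev/null; python3 go.py pb 29
```

```text
shift mm [ 2.6  1.8 86.9] turn [-0.2  0.3  0.1] pos [ 589.2 -352.5  115.9] F [ 0.6 -0.5  0.1] t 1.6 w 84.7 gf 0.0 J [-0.3   0.6  -0.    0.   -0.96 -1.24]
```

```bash
python3 -m pendant '[[0.0026,0.0018,0.03,0,0,0,0.085],[0,0,0.03,0,0,0,0.085],[0,0,0.02,0,0,0,0.085],[0,0,0.005,0,0,0,0.085],[0,0,0,0,0,0,0.085],[0,0,0,0,0,0,0.085],[0,0,0,0,0,0,0.085]]' >/dev/null; python3 go.py pb 29
```

```text
shift mm [-1.1 -0.8  0.7] turn [-0.1  0.2  0. ] pos [ 585.9 -350.2   29.7] F [-1.1  0.6  0.7] t 2.3 w 84.8 gf 0.0 J [-0.3   0.69 -0.08  0.   -0.8  -1.24]
```

```bash
python3 -m pendant '[[0,0,0,0,0,0,0.03],[0,0,0,0,0,0,0.03],[0,0,0,0,0,0,0.03],[0,0,0,0,0,0,0.03],[0,0,0,0,0,0,0.03],[0,0,0,0,0,0,0.03]]' >/dev/null; python3 go.py pb 29
```

```text
shift mm [-1.7 -1.1 -0.6] turn [-0.1  0.1  0. ] pos [ 585.3 -349.9   28.4] F [0.9 0.4 4.4] t 2.9 w 50.6 gf 65.71187496185303 J [-0.3   0.69 -0.08  0.   -0.8  -1.24]
```

```bash
python3 -m pendant '[[0,0,-0.02,0,0,0,0.03],[0,0,-0.04,0,0,0,0.03],[0,0,-0.04,0,0,0,0.03],[0,0,0,0,0,0,0.03],[0,0,0,0,0,0,0.03]]' >/dev/null; python3 go.py red 100
```

```text
shift mm [ 12.8 498.2  27.8] turn [ 0.   0.  10.9] pos [ 584.4 -349.3  127.4] F [ 0.4  1.2 -2.1] t 3.4 w 50.4 gf 65.06373167037964 J [-0.3   0.58 -0.   -0.   -0.99 -1.24]
```

```bash
python3 -m pendant '[[0.001,0.03,0,0,0,0,0.03],[0.001,0.045,0,0,0,0,0.03],[0.001,0.048,0,0,0,0,0.03],[0.001,0.048,0,0,0,0,0.03],[0.001,0.048,0,0,0,0,0.03],[0.001,0.048,0,0,0,0,0.03],[0.001,0.048,0,0,0,0,0.03],[0.001,0.048,0,0,0,0,0.03],[0.001,0.048,0,0,0,0,0.03],[0.002,0.045,0,0,0,0,0.03],[0.002,0.030,0,0,0,0,0.03],[0,0.012,0,0,0,0,0.03]]' >/dev/null;python3 -m pendant '[[0,0,0.025,0,0,5.5,0.03],[0,0,0.025,0,0,5.4,0.03],[0,0,0,0,0,0,0.03],[0,0,0,0,0,0,0.03],[0,0,0,0,0,0,0.03]]' >/dev/null; python3 go.py red 37
```

```text
shift mm [ 0.7  0.7 41.1] turn [0.  0.1 0.1] pos [559.5 147.6  78.1] F [-0.   0.2 -1.9] t 5.1 w 50.5 gf 64.9646008014679 J [ 0.54  0.49 -0.32  0.   -0.75 -2.27]
```

```bash
python3 -m pendant '[[0,0,0.02,0,0,0,0.03],[0,0,0.013,0,0,0,0.03],[0,0,0.006,0,0,0,0.03],[0,0,0.002,0,0,0,0.03],[0,0,0,0,0,0,0.03],[0,0,0,0,0,0,0.03]]' >/dev/null; python3 go.py red 37; python3 -m pendant '[[0,0,0,0,0,0,0.06],[0,0,0,0,0,0,0.085],[0,0,0,0,0,0,0.085],[0,0,0,0,0,0,0.085],[0,0,0,0,0,0,0.085],[0,0,-0.03,0,0,0,0.085],[0,0,-0.05,0,0,0,0.085],[0,0,0,0,0,0,0.085],[0,0,0,0,0,0,0.085],[0,0,0,0,0,0,0.085]]' >/dev/null; python3 go.py dial 30;python3 go.py mouse 30;python3 go.py case 30
```

```text
shift mm [ 0.4  0.2 -0.1] turn [0.1 0.1 0.1] pos [559.4 148.1  36.9] F [ 0.4 -0.  -1.4] t 5.7 w 50.4 gf 65.00857830047607 J [ 0.54  0.55 -0.36  0.   -0.66 -2.27]
shift mm [  79.4 -270.5   85.9] turn [-0.  -0.1 -9.4] pos [558.1 147.5 115.6] F [ 0.3  0.2 -0.8] t 6.7 w 85.2 gf 0.0 J [ 0.54  0.44 -0.29 -0.   -0.84 -2.27]
shift mm [ -83.4 -236.3   85.7] turn [ -0.   -0.1 -16.8] pos [558.1 147.5 115.6] F [ 0.3  0.2 -0.8] t 6.7 w 85.2 gf 0.0 J [ 0.54  0.44 -0.29 -0.   -0.84 -2.27]
shift mm [-106.3 -353.6   85.7] turn [ -0.   -0.1 -20.4] pos [558.1 147.5 115.6] F [ 0.3  0.2 -0.8] t 6.7 w 85.2 gf 0.0 J [ 0.54  0.44 -0.29 -0.   -0.84 -2.27]
```

```bash
python3 -m pendant '[[-0.0133,-0.0442,0,0,0,0,0.085],[-0.0133,-0.0442,0,0,0,0,0.085],[-0.0133,-0.0442,0,0,0,0,0.085],[-0.0133,-0.0442,0,0,0,0,0.085],[-0.0133,-0.0442,0,0,0,0,0.085],[-0.0133,-0.0442,0,0,0,0,0.085],[-0.0133,-0.0442,0,0,0,0,0.085],[-0.0133,-0.0442,0,0,0,0,0.085],[0,0,0.01,0,0,-8.0,0.085],[0,0,0.01,0,0,-8.0,0.085],[0,0,0,0,0,-4.4,0.085],[0,0,0,0,0,0,0.085]]' >/dev/null; python3 -m pendant '[[0,0,0,0,0,0,0.085],[0,0,0,0,0,0,0.085]]' >/dev/null; python3 go.py case 30
```

```text
shift mm [ 1.  -0.4 65.9] turn [ 0.  -0.  -0.1] pos [ 605.8 -218.2   95.9] F [-0.2 -0.3 -0.1] t 8.1 w 85.1 gf 0.0 J [-0.1   0.56 -0.14  0.   -0.88 -1.29]
```

```bash
python3 -m pendant '[[0.001,0,0.03,0,0,0,0.085],[0,0,0.02,0,0,0,0.085],[0,0,0.012,0,0,0,0.085],[0,0,0.005,0,0,0,0.085],[0,0,0,0,0,0,0.085],[0,0,0,0,0,0,0.085],[0,0,0,0,0,0,0.03],[0,0,0,0,0,0,0.03],[0,0,0,0,0,0,0.03],[0,0,0,0,0,0,0.03],[0,0,0,0,0,0,0.03],[0,0,0,0,0,0,0.03]]' >/dev/null; python3 go.py case 29
python3 -m pendant '[[0,0,-0.02,0,0,0,0.03],[0,0,-0.04,0,0,0,0.03],[0,0,-0.04,0,0,0,0.03],[0,0,0,0,0,0,0.03],[0,0,0,0,0,0,0.03]]' >/dev/null; python3 go.py green 100
```

```text
shift mm [0.8 0.  1.3] turn [-0.   0.1 -0. ] pos [ 605.6 -218.7   30.3] F [-0.4  0.3  5.3] t 9.3 w 44.7 gf 64.07066345214844 J [-0.1   0.64 -0.19  0.   -0.74 -1.28]
shift mm [-69.5 488.4  30.1] turn [ 0.   0.1 20.4] pos [ 604.8 -218.5  129.9] F [ 0.1  0.  -0.8] t 9.8 w 44.5 gf 63.48356008529663 J [-0.1   0.52 -0.11 -0.   -0.94 -1.28]
```

```bash
python3 -m pendant '[[-0.005,0.035,0,0,0,0,0.03],[-0.0066,0.0466,0,0,0,0,0.03],[-0.0066,0.0466,0,0,0,0,0.03],[-0.0066,0.0466,0,0,0,0,0.03],[-0.0066,0.0466,0,0,0,0,0.03],[-0.0066,0.0466,0,0,0,0,0.03],[-0.0066,0.0466,0,0,0,0,0.03],[-0.0066,0.0466,0,0,0,0,0.03],[-0.0066,0.0466,0,0,0,0,0.03],[-0.0066,0.0466,0,0,0,0,0.03],[-0.003,0.022,0,0,0,0,0.03],[-0.002,0.012,0,0,0,0,0.03]]' >/dev/null;python3 -m pendant '[[0,0,0.02,0,0,6.8,0.03],[0,0,0.02,0,0,6.8,0.03],[0,0,0.01,0,0,6.8,0.03],[0,0,0,0,0,0,0.03],[0,0,0,0,0,0,0.03],[0,0,0,0,0,0,0.03]]' >/dev/null; python3 go.py green 38.5
```

```text
shift mm [ 0.3  0.6 41.5] turn [0.  0.  0.1] pos [580.6 273.7  80. ] F [-1.   1.1 -0.6] t 11.6 w 44.5 gf 63.42013478279114 J [ 0.69  0.58 -0.16  0.   -0.84 -2.43]
```

```bash
python3 -m pendant '[[0,0,0.02,0,0,0,0.03],[0,0,0.013,0,0,0,0.03],[0,0,0.006,0,0,0,0.03],[0,0,0.0025,0,0,0,0.03],[0,0,0,0,0,0,0.03],[0,0,0,0,0,0,0.03]]' >/dev/null; python3 go.py green 38; python3 -m pendant '[[0,0,0,0,0,0,0.06],[0,0,0,0,0,0,0.085],[0,0,0,0,0,0,0.085],[0,0,0,0,0,0,0.085],[0,0,0,0,0,0,0.085],[0,0,-0.03,0,0,0,0.085],[0,0,-0.05,0,0,0,0.085],[0,0,0,0,0,0,0.085],[0,0,0,0,0,0,0.085],[0,0,0,0,0,0,0.085]]' >/dev/null; python3 go.py mouse 30
```

```text
shift mm [-0.  -0.   0.3] turn [0.  0.  0.1] pos [580.4 274.3  38.3] F [-0.7  0.3  0. ] t 12.2 w 44.7 gf 63.66200923919678 J [ 0.69  0.63 -0.19  0.   -0.76 -2.43]
shift mm [ -83.2 -364.2   87.2] turn [ -0.   -0.1 -16.8] pos [579.3 273.7 117. ] F [ 0.4 -0.1 -0.9] t 13.2 w 84.8 gf 0.0 J [ 0.69  0.53 -0.12 -0.   -0.92 -2.43]
```

```bash
python3 -m pendant '[[-0.0104,-0.0455,0,0,0,0,0.085],[-0.0104,-0.0455,0,0,0,0,0.085],[-0.0104,-0.0455,0,0,0,0,0.085],[-0.0104,-0.0455,0,0,0,0,0.085],[-0.0104,-0.0455,0,0,0,0,0.085],[-0.0104,-0.0455,0,0,0,0,0.085],[-0.0104,-0.0455,0,0,0,0,0.085],[-0.0104,-0.0455,0,0,0,0,0.085],[0,0,0.01,0,0,-8.4,0.085],[0,0,0.01,0,0,-8.4,0.085],[0,0,0,0,0,0,0.085],[0,0,0,0,0,0,0.085]]' >/dev/null; python3 -m pendant '[[0,0,0,0,0,0,0.085],[0,0,0,0,0,0,0.085]]' >/dev/null; python3 go.py mouse 30
```

```text
shift mm [ 1.4 -0.9 68.2] turn [-0.   0.  -0.1] pos [602.8 -98.2  98.2] F [ 0.9  1.1 -0.7] t 14.6 w 85.0 gf 0.0 J [ 0.1   0.51 -0.22  0.   -0.84 -1.55]
```

```bash
python3 -m pendant '[[0.001,-0.001,0.03,0,0,0,0.085],[0,0,0.02,0,0,0,0.085],[0,0,0.014,0,0,0,0.085],[0,0,0.006,0,0,0,0.085],[0,0,0,0,0,0,0.085],[0,0,0,0,0,0,0.085],[0,0,0,0,0,0,0.04],[0,0,0,0,0,0,0.04],[0,0,0,0,0,0,0.04],[0,0,0,0,0,0,0.04],[0,0,0,0,0,0,0.04],[0,0,0,0,0,0,0.04]]' >/dev/null; python3 go.py mouse 28
python3 -m pendant '[[0,0,-0.02,0,0,0,0.04],[0,0,-0.04,0,0,0,0.04],[0,0,-0.04,0,0,0,0.04],[0,0,0,0,0,0,0.04],[0,0,0,0,0,0,0.04]]' >/dev/null; python3 go.py blue 100
```

```text
shift mm [1.  0.5 1.2] turn [-0.   0.1 -0. ] pos [602.6 -99.7  29.2] F [-1.2  1.   5.1] t 15.8 w 58.5 gf 67.00576901435852 J [ 0.1   0.6  -0.28  0.   -0.69 -1.54]
shift mm [105.2 413.4  28.6] turn [ 0.   0.1 16.8] pos [601.6 -99.6 128.6] F [-1.2  1.  -0.5] t 16.3 w 59.0 gf 66.3409173488617 J [ 0.1   0.47 -0.2  -0.   -0.9  -1.54]
```

```bash
python3 -m pendant '[[0.008,0.031,0,0,0,0,0.04],[0.0112,0.044,0,0,0,0,0.04],[0.0112,0.044,0,0,0,0,0.04],[0.0112,0.044,0,0,0,0,0.04],[0.0112,0.044,0,0,0,0,0.04],[0.0112,0.044,0,0,0,0,0.04],[0.0112,0.044,0,0,0,0,0.04],[0.0112,0.044,0,0,0,0,0.04],[0.0112,0.044,0,0,0,0,0.04],[0.005,0.02,0,0,0,0,0.04],[0.0026,0.0104,0,0,0,0,0.04]]' >/dev/null;python3 -m pendant '[[0,0,0.02,0,0,5.6,0.04],[0,0,0.02,0,0,5.6,0.04],[0,0,0.01,0,0,5.6,0.04],[0,0,0,0,0,0,0.04],[0,0,0,0,0,0,0.04],[0,0,0,0,0,0,0.04]]' >/dev/null; python3 go.py blue 37.5
```

```text
shift mm [ 0.2  0.4 40.7] turn [0.  0.  0.1] pos [444.7 296.5  78.2] F [ 0.4  0.1 -0.6] t 18.0 w 58.5 gf 66.26410961151123 J [ 0.89  0.43 -0.44  0.   -0.7  -2.63]
```

```bash
python3 -m pendant '[[0,0,0.02,0,0,0,0.04],[0,0,0.013,0,0,0,0.04],[0,0,0.006,0,0,0,0.04],[0,0,0.0017,0,0,0,0.04],[0,0,0,0,0,0,0.04],[0,0,0,0,0,0,0.04]]' >/dev/null; python3 go.py blue 37; python3 -m pendant '[[0,0,0,0,0,0,0.07],[0,0,0,0,0,0,0.085],[0,0,0,0,0,0,0.085],[0,0,0,0,0,0,0.085],[0,0,0,0,0,0,0.085],[0,0,-0.03,0,0,0,0.085],[0,0,-0.05,0,0,0,0.085],[0,0,0,0,0,0,0.085],[0,0,0,0,0,0,0.085],[0,0,0,0,0,0,0.085]]' >/dev/null; python3 go.py dial 30
```

```text
shift mm [ 0.2 -0.3  0.9] turn [0.1 0.1 0.1] pos [444.7 297.2  37.9] F [ 0.5  0.4 -0.5] t 18.6 w 58.6 gf 66.27909064292908 J [ 0.89  0.5  -0.47  0.   -0.6  -2.63]
shift mm [ -58.  -398.2   86.7] turn [-0.1 -0.1 -9.4] pos [443.6 296.1 116.3] F [-0.5 -0.  -0.7] t 19.6 w 84.8 gf 0.0 J [ 0.89  0.38 -0.4  -0.   -0.79 -2.63]
```

```bash
python3 -m pendant '[[-0.0064,-0.0442,0,0,0,0,0.085],[-0.0064,-0.0442,0,0,0,0,0.085],[-0.0064,-0.0442,0,0,0,0,0.085],[-0.0064,-0.0442,0,0,0,0,0.085],[-0.0064,-0.0442,0,0,0,0,0.085],[-0.0064,-0.0442,0,0,0,0,0.085],[-0.0064,-0.0442,0,0,0,0,0.085],[-0.0064,-0.0442,0,0,0,0,0.085],[-0.0064,-0.0442,0,0,0,0,0.085],[0,0,0.02,0,0,0,0.085],[0,0,0,0,0,0,0.085],[0,0,0,0,0,0,0.085]]' >/dev/null; python3 -m pendant '[[0,0,0,0,0,0,0.085],[0,0,0,0,0,0,0.085]]' >/dev/null; python3 go.py dial 30
```

```text
shift mm [ 0.8 -2.2 67.5] turn [ 0.   0.  -9.3] pos [ 436.4 -104.2   97.5] F [-0.6  0.5 -0.2] t 21.0 w 85.1 gf 0.0 J [ 0.13  0.29 -0.62  0.   -0.66 -1.86]
```

```bash
python3 -m pendant '[[0.001,-0.0017,0.03,0,0,0,0.085],[0,0,0.02,0,0,0,0.085],[0,0,0.014,0,0,0,0.085],[0,0,0.004,0,0,0,0.085],[0,0,0,0,0,0,0.085],[0,0,0,0,0,0,0.085],[0,0,0,0,0,0,0.035],[0,0,0,0,0,0,0.035],[0,0,0,0,0,0,0.035],[0,0,0,0,0,0,0.035],[0,0,0,0,0,0,0.035],[0,0,0,0,0,0,0.035]]' >/dev/null; python3 go.py dial 28
python3 -m pendant '[[0,0,-0.02,0,0,0,0.035],[0,0,-0.04,0,0,0,0.035],[0,0,-0.04,0,0,0,0.035],[0,0,0,0,0,0,0.035],[0,0,0,0,0,0,0.035]]' >/dev/null; python3 go.py yellow 100
```

```text
shift mm [-0.1  0.3  2.2] turn [ 0.   0.1 -9.4] pos [ 435.2 -106.6   30.2] F [-1.5  0.9  7.2] t 22.2 w 52.1 gf 62.79347199015319 J [ 0.12  0.41 -0.69  0.   -0.47 -1.86]
shift mm [ 56.6 271.9  30.1] turn [0.1 0.1 0. ] pos [ 434.6 -106.6  129.9] F [-0.8 -1.1 -2.1] t 22.7 w 51.8 gf 63.353696996346116 J [ 0.12  0.23 -0.59 -0.   -0.75 -1.86]
```

```bash
python3 -m pendant '[[0.006,0.03,0,0,0,0,0.035],[0.0093,0.0445,0,0,0,0,0.035],[0.0093,0.0445,0,0,0,0,0.035],[0.0093,0.0445,0,0,0,0,0.035],[0.0093,0.0445,0,0,0,0,0.035],[0.0075,0.036,0,0,0,0,0.035],[0.004,0.019,0.02,0,0,0,0.035],[0.0019,0.009,0.02,0,0,0,0.035],[0,0,0.01,0,0,0,0.035],[0,0,0,0,0,0,0.035],[0,0,0,0,0,0,0.035],[0,0,0,0,0,0,0.035]]' >/dev/null; python3 go.py yellow 39
```

```text
shift mm [ 0.2  0.5 40.6] turn [0. 0. 0.] pos [423.7 170.5  79.6] F [-0.6  0.3 -1.5] t 23.9 w 51.9 gf 63.35903186816722 J [ 0.74  0.33 -0.62  0.   -0.62 -2.48]
```

Place, retract, and move clear for the check picture.

```bash
python3 -m pendant '[[0,0,0.02,0,0,0,0.035],[0,0,0.013,0,0,0,0.035],[0,0,0.006,0,0,0,0.035],[0,0,0.0017,0,0,0,0.035],[0,0,0,0,0,0,0.035],[0,0,0,0,0,0,0.035]]' >/dev/null; python3 go.py yellow 39; python3 -m pendant '[[0,0,0,0,0,0,0.07],[0,0,0,0,0,0,0.085],[0,0,0,0,0,0,0.085],[0,0,0,0,0,0,0.085],[0,0,0,0,0,0,0.085],[0,0,-0.03,0,0,0,0.085],[0,0,-0.05,0,0,0,0.085],[0,0,-0.05,0,0,0,0.085],[0,0,-0.03,0,0,0,0.085]]' >/dev/null
python3 -m pendant '[[0,-0.045,0,0,0,0,0.085],[0,-0.045,0,0,0,0,0.085],[0,-0.045,0,0,0,0,0.085],[0,-0.045,0,0,0,0,0.085],[0,-0.045,0,0,0,0,0.085],[0,-0.045,0,0,0,0,0.085],[0,-0.045,0,0,0,0,0.085],[0,-0.045,0,0,0,0,0.085],[0,-0.045,0,0,0,0,0.085],[0,-0.045,0,0,0,0,0.085],[0,-0.045,0,0,0,0,0.085],[0,0,0,0,0,0,0.085]]'
cat > chk.py <<'E'
from h import *
Z=dict(red=28,yellow=38,green=34,blue=46)
B=dict(red=(559,148.4),blue=(444.5,297),green=(580.4,274.3),yellow=(423.6,171))
for n in("top","scene"):
    d=arm.get_image(n); print(n)
    for c in RNG:
        for b in blobs(d,mask(d,c),Z[c]):
            o=np.array(b[1])-B[c]
            if np.hypot(*o)<70: print(c,b,"off",o.round(1))
    m=((d["image"].max(2)<75)*255).astype(np.uint8)
    for b in blobs(d,m,10):
        if 35<b[2][0]<130 and b[1][0]<480 and b[1][1]<-180:print("dark",b)
    x0,y0=(120,165) if n=="top" else (340,100)
    cv2.imwrite(f"pics/{n}1.png",cv2.resize(d["image"][y0:y0+150,x0:x0+160,::-1],None,fx=4,fy=4))
E
python3 chk.py
```

```text
shift mm [ 0.2 -0.3  0.1] turn [0.1 0.1 0.1] pos [423.8 171.2  39.1] F [ 0.  -0.5 -2. ] t 24.5 w 52.3 gf 63.402738072909415 J [ 0.74  0.4  -0.66  0.   -0.51 -2.48]
clock: 26.6
position: [341.2, -321.3, 198.0]
ee_rot: [0.086, 0.996, -0.0, -0.0]
contact_force: [-0.0, 1.1, -1.1]
gripper_width: 85.0
grasp_force: 0.0
top
red ([230.0, 220.0], [557.5, 144.7], [124, 99], -9.4) off [-1.5 -3.7]
yellow ([220.0, 273.0], [424.8, 165.1], [122, 98], -9.4) off [ 1.2 -5.9]
green ([182.0, 212.0], [578.1, 267.3], [123, 99], -9.4) off [-2.3 -7. ]
blue ([171.0, 264.0], [445.2, 286.1], [121, 98], -9.7) off [  0.7 -10.9]
dark ([435.0, 268.0], [434.4, -375.9], [67, 48], -16.0)
dark ([382.0, 262.0], [460.0, -242.8], [88, 46], 66.6)
scene
red ([398.0, 183.0], [571.4, 141.8], [128, 104], -9.4) off [12.4 -6.6]
yellow ([392.0, 145.0], [446.9, 160.4], [126, 103], -9.4) off [ 23.3 -10.6]
green ([443.0, 182.0], [595.5, 262.3], [127, 102], -9.4) off [ 15.1 -12. ]
blue ([438.0, 144.0], [481.0, 289.2], [19, 9], -19.6) off [36.5 -7.8]
blue ([435.0, 144.0], [470.9, 278.6], [128, 102], -9.5) off [ 26.4 -18.4]
blue ([428.0, 136.0], [442.7, 270.1], [79, 10], -10.0) off [ -1.8 -26.9]
dark ([209.0, 180.0], [447.6, -365.2], [65, 32], -45.7)
dark ([205.0, 174.0], [427.4, -379.3], [45, 10], -16.9)
dark ([254.0, 167.0], [424.3, -239.4], [116, 59], 21.5)
```

View pics/top1.png

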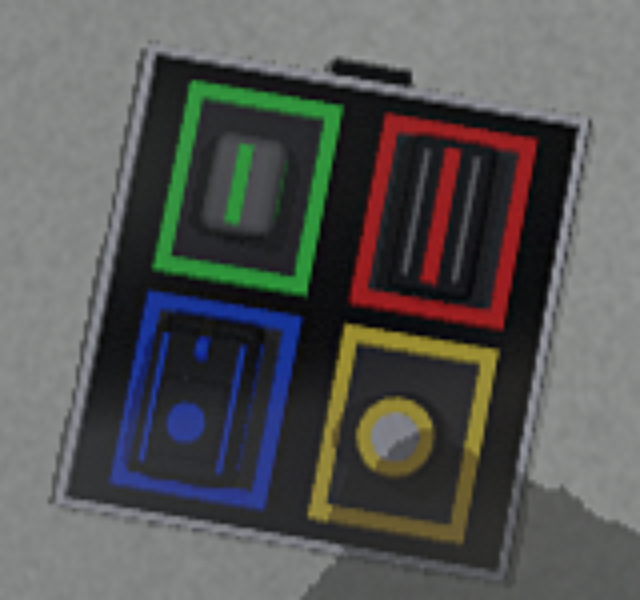

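View pics/scene1.png

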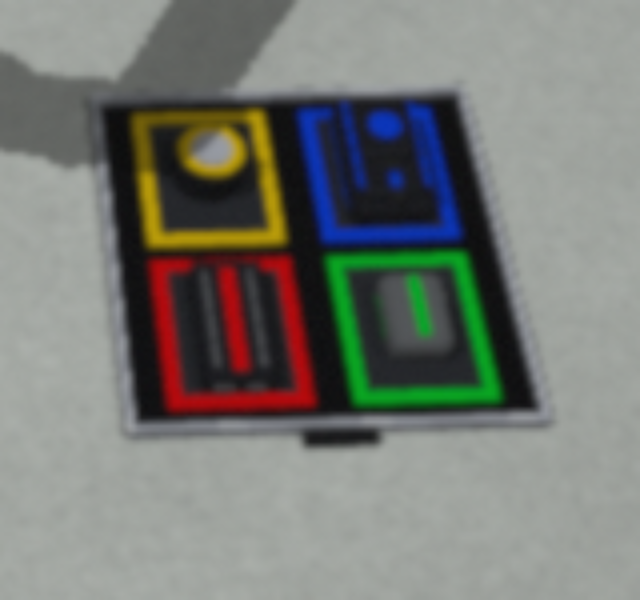

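Each gadget sits in its matching bay: green at crop (240,185), red (440,215), blue (195,400), dial (395,435). The bay borders enclosed the lit marks in the contours, so I'll measure the marks inside them.

Run:
```python
from h import *
Z=dict(red=28,yellow=38,green=34,blue=46)
B=dict(red=(559,148.4),blue=(444.5,297),green=(580.4,274.3),yellow=(423.6,171))
a=np.radians(-9.5); u=np.array([np.cos(a),np.sin(a)]); v=np.array([-u[1],u[0]])
for n in("top","scene"):
    d=arm.get_image(n)
    for c in RNG:
        # inner part of the bay, seen at the lit mark's height
        q=[np.r_[np.array(B[c])+s*(50 if c!="yellow" else 36)*u+t*(35 if c!="blue" else 32)*v,Z[c]] for s,t in((1,1),(1,-1),(-1,-1),(-1,1))]
        k=np.zeros((400,640),np.uint8); cv2.fillConvexPoly(k,proj(d,q).round().astype(int),255)
        for b in blobs(d,mask(d,c)&k,Z[c]): o=np.array(b[1])-B[c]; print(n,c,b[2],b[3],"along/across",round(o@u,1),round(o@v,1))
print(arm.read_state()["clock"])
```

```text
top red [87, 10] -9.5 along/across 1.4 -1.4
top yellow [47, 45] 1.2 along/across -0.7 0.3
top green [49, 8] -9.5 along/across 0.1 -1.4
top green [36, 3] 80.7 along/across 50.3 -16.1
top green [102, 8] -12.1 along/across -0.2 34.0
top blue [25, 20] 1.8 along/across -13.0 -1.0
top blue [80, 4] -9.7 along/across -0.9 -26.7
top blue [12, 7] 0.2 along/across 33.4 -2.9
top blue [80, 4] -9.4 along/across -1.7 21.3
top blue [101, 15] -2.4 along/across -1.7 30.2
scene red [98, 48] -9.8 along/across 0.1 11.9
scene red [14, 11] -15.8 along/across -42.6 -28.9
scene yellow [74, 71] 78.6 along/across 0.1 -0.8
scene green [97, 73] -9.3 along/across 1.9 0.3
scene blue [19, 9] -19.6 along/across 37.3 -1.7
scene blue [86, 49] -10.6 along/across 7.7 9.3
scene blue [79, 10] -10.0 along/across 2.7 -26.8
26.8
```

All four are within about 3 mm of centre and aligned (−9.5°), and the unlit pair hasn't moved. In the check, the unlit mouse's outline in the top view was partly hidden by the arm, but the scene view gave the same reading as at the start.

```bash
python3 -c "
from bench import arm
print(arm.job_done())"
```

```text
the job is handed in; nothing more can be done
None
```

I handed the job in at about 27 s: the mouse, earbud case, dial and power bank are in their matching bays, each measured within about 3 mm of centre, and the unlit mouse and case have not moved; no verdict came back.

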